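# Set the timing pulley of the orange drive to its pointer

### The arm

A 6-joint arm with a two-finger parallel gripper is mounted at the origin on the work surface. World frame = base frame: x ahead of the robot, y to its left, z up, the work surface at z = 0. Lengths are in mm, angles in rad, forces in N, time in s.
With the tool pointing down it reaches from about 400 to 925 mm from the base axis. Payload 12.5 kg.
Tool frame: the origin (TCP) lies midway between the tips of the shut fingers; the grasp point (between the pads) lies 19 mm behind it (env.tcp_to_grasp is the distance from the TCP to the grasp point, in mm); z points along the fingers, y is the line along which they close (so a half turn about z gives the same grasp; the last joint's range is limited). The gripper opens to 95 mm and grips with 3 to 60 N. Pads are 20 mm wide; open, the fingers measure 119 mm over their backs; the gripper's body (75 mm by 180 mm) begins 59 mm behind the grasp point.
Start: joints at [-1.454, 0.491, 1.559, -0, 1.092, -0.106], TCP at [138.123, -609.565, 214.661] pointing down, gripper open.
Joint ranges: [-3.1, 3.1], [-0.84, 2.19], [0.05, 2.79], [-1.13, 4.28], [0.06, 2.93], [-2.69, 2.69]. Speed limits (rad/s): [2.22, 2.22, 2.79, 3.14, 3.14, 3.14].

### API

Orientations are given as [roll, pitch, yaw] about the fixed x, y, z axes, in that order (R = Rz(yaw) Ry(pitch) Rx(roll)).
In Python, from cell import env gives the robot as it stands. The module is installed in compiled form; this text tells all that it offers.
- The arm moves only by the tool step_arm, never from a script. Its argument "plan" is a list that holds one entry, the list of rows, each a list of 5 numbers: the shift along the tool's x, y, z in mm, then the turn about the tool's z in degrees, then the opening, from -1 (shut) to 1 (fully open). A call has 1 to 8 rows; each row is the pose to reach, as a shift and turn from the pose commanded when the call began, along the tool's axes at that moment; what a row does not reach only later rows make up. A row lasts 1/12 s, in which the tool goes at most 41.7 mm and 7.16 degrees, less where a joint would pass 70% of its speed; a pose out of reach is approached as far as the arm can. A call with a gripper value outside its range is refused whole. The fingers move at their own pace and stop on an object; the grip force is fixed at half the most. Time passes only in rows, so rows that repeat a pose let the fingers close. It gives the time, the measured TCP pose, the force, the opening and the grip force at its end, in the units of the state.
- env.state(): the state, without advancing time (a new reading comes with each control period).
- env.read_camera(name): name is "scene" or "top" or "wrist"; returns the picture (480x640x3 uint8, blue, green, red); there is no depth.
- env.get_calibration(name): a dict with "K" (3x3 intrinsics, pixels), "extrinsics" (4x4, takes a point from world to camera coordinates). Camera axes: x right, y up, looking along -z (the intrinsics and any distortion apply to the point x, -y, -z); pixel columns grow to the right and rows downward; lengths in mm; the calibration is good to about 2 mm. The wrist camera is an equidistant fisheye: a pixel r from the principal point sees the ray r / f radians off the axis. A picture is of the moment at which its call begins: read the wrist's pose just before it. get_calibration takes no time and is no camera call; for the wrist camera it gives the pose at the moment of the call.
- env.job_done(): hands the job in; it is judged then, once.
The state is a dict: "t": time; "joints": joint angles; "qvel": joint speeds; "tau": joint torques, N m; "eef_pos": TCP position; "tcp_rot": TCP orientation; "ft_force": force on the tool from outside, world axes, zero at the start; "moment": the same for the moment, N m; "opening": opening from 0.0 (shut) to 1.0 (fully open); "grip_force": force on a finger pad.
Only numpy, scipy, OpenCV 4.12 (cv2) and the standard library are available. Lean on these libraries where they do the work, as an engineer would, in place of code of your own. Each camera call takes 0.05 s, during which the arm holds its last target. There are 200 camera calls.

### The job

Two small belt drives stand on the electronics bench. Turn the pulley with the orange top by its rim until its white engraved mark faces the red pointer fixed on its own base plate, ready for the belt to be fitted, then let go; leave the blue pulley as it is.

Things in the scene. Friction and masses are not known exactly. Their poses are not given: they have to be found in the camera images.
- orange_pulley (a joint): turn of the orange-topped pulley, rad: 0 when its mark faces the red pointer; grows anticlockwise seen from above. It starts at -1.3 to -0.45, so it needs an anticlockwise turn of 0.45 to 1.3. It turns on an upright shaft with slight drag (0.06 N m), no spring, and stays where it is left.
- orange_pulley_centre (a point): on the shaft axis of the orange-topped pulley, half-way up (50 mm above the bench); x axis to the mark, z up. Disc 56 mm in diameter, 34 to 66 mm above the bench (shaft end 2 mm higher), black teeth, one white mark 6 mm wide on top from hub to rim. Rim free all round, can be gripped across its diameter from above; all else on its base is under 25 mm high, but for a 36 mm boss below it.
- orange_drive_pointer (a point): tip of the fixed red pointer (22 mm wide block with a point) on the orange pulley's base plate: 36.5 mm from the shaft axis, its top 24 mm above the bench, so below the pulley. The aluminium plate, 160 x 90 x 12 mm, is screwed down; a green circuit board lies on it opposite the pointer. The pointer stands on the side away from the robot, within 46 degrees of +x.
- blue_pulley_mark (a point): outer end of the white mark on the blue-topped pulley, at its top edge (28 mm from its shaft axis, 66 mm above the bench). This second drive has the same form and size; its shaft stands at least 200 mm from the orange one's. It must not be turned.
Things that resemble listed ones, but are neither listed nor needed, are in the scene too. Leave any purple look-alike of the part that bears orange_pulley alone.

How it is judged:
By the outcome, as a careful person would: the job done as asked, in the order asked, and still so for the second after the job is handed in, with the robot touching nothing.
It also fails if it takes over 29 s, if anything falls off the work surface, if the arm or the gripper's body presses on something with over 40 N, if the wrist force passes 120 N, or if a joint passes its speed limit or range.

## Working session

There is one attempt and no reset: what is moved stays moved. The work goes in short steps, Python scripts to look and compute and a tool call to move; the robot and the scene stay as the last step left them, time stands still between calls to the robot, and variables do not carry over. Pictures are saved under pics/ and viewed, at most 10 in all, crops included, and the job is handed in when it is done.

Besides the shell and the picture viewer there is one more tool, called after "Emit:" by a JSON object that holds its "method" and its "body". step_arm: Moves the arm, as the interface text tells. Its arguments: {"type":"object","properties":{"plan":{"type":"array"}},"required":["plan"]}

```bash
mkdir -p pics
cat > h.py <<'E'
import numpy as np,cv2
from cell import env
def ray(c,u,v):
    K=np.array(c["K"],float);E=np.array(c["extrinsics"],float)
    x=(u-K[0,2])/K[0,0];y=(v-K[1,2])/K[1,1]
    d=E[:3,:3].T@np.array([x,-y,-1.]);o=-E[:3,:3].T@E[:3,3];return o,d
def onz(c,u,v,z):
    o,d=ray(c,u,v);return o+d*(z-o[2])/d[2]
E
python3 - <<'E'
from h import *
for n in("top","scene"):
    cv2.imwrite(f"pics/{n}0.png",env.read_camera(n))
c=env.get_calibration("top");print(c);print(env.state())
E
```

```text
{'K': array([[490.57748587,   0.        , 324.07340668],
       [  0.        , 490.57748587, 235.01861676],
       [  0.        ,   0.        ,   1.        ]]), 'extrinsics': array([[-1.66968903e-02, -9.99571905e-01,  2.40254238e-02,
         1.95412268e+01],
       [ 9.97940853e-01, -1.51717219e-02,  6.23207326e-02,
        -5.66724671e+02],
       [-6.19295464e-02,  2.50165144e-02,  9.97766959e-01,
        -9.08780503e+02],
       [ 0.00000000e+00,  0.00000000e+00,  0.00000000e+00,
         1.00000000e+00]])}
{'t': 0.1, 'joints': array([-1.45361020e+00,  4.91486804e-01,  1.55942441e+00,  1.96453965e-05,
        1.09172080e+00, -1.05631928e-01]), 'qvel': array([ 4.69696173e-05,  1.30154921e-03, -1.69955491e-03, -9.74804087e-04,
       -5.23658569e-04, -1.35128597e-03]), 'tau': array([ 2.02096613e-03, -6.13623619e+01, -2.58604342e+01,  6.93770265e-02,
        4.70720977e-02, -5.76304001e-05]), 'eef_pos': array([ 138.09117148, -609.30978544,  214.11557978]), 'tcp_rot': array([-3.14056092e+00, -1.26912914e-04,  2.22808924e-01]), 'ft_force': array([0.36104476, 0.63635102, 0.83290558]), 'moment': array([ 0.04037554, -0.02506881,  0.00388254]), 'grip_force': 0.0, 'opening': 0.9995042689756015}
```

View pics/top0.png

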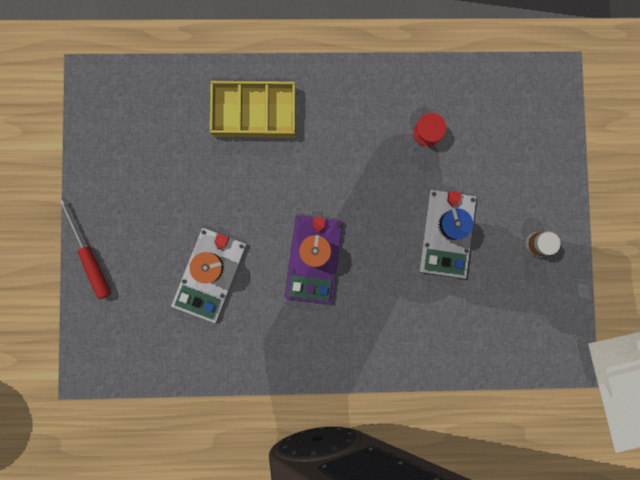

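View pics/scene0.png

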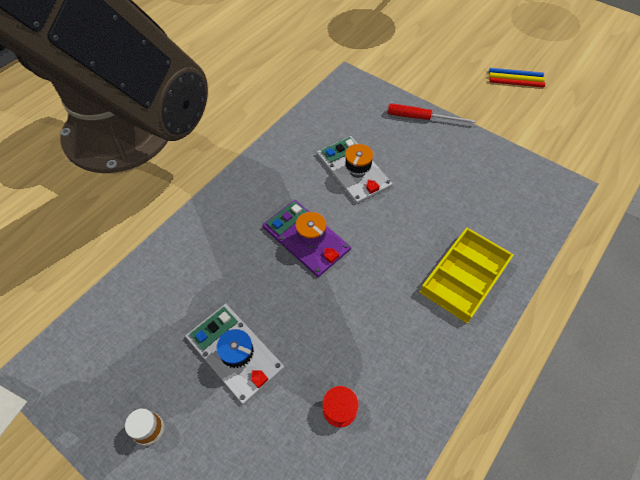

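The target is the orange-topped pulley on the aluminium plate at top-view pixel (206,268), with its pointer at (222,241). The purple look-alike is at (315,250), and the blue pulley is at (457,224).

```bash
cat >> h.py <<'E'
def big(m,n=1):
    k,l,s,c=cv2.connectedComponentsWithStats(m.astype(np.uint8));i=1+np.argmax(s[1:,4]);return l==i,c[i],s[i]
E
python3 - <<'E'
from h import *
im=cv2.imread("pics/top0.png");c=env.get_calibration("top")
hsv=cv2.cvtColor(im,cv2.COLOR_BGR2HSV);H,S,V=cv2.split(hsv)
roi=np.zeros(H.shape,bool);roi[225:325,168:252]=1
o,oc,_=big(roi&(H>=6)&(H<20)&(S>150)&(V>80))
r,rc,_=big(roi&((H<5)|(H>174))&(S>150)&(V>80))
hull=cv2.convexHull(cv2.findContours(o.astype(np.uint8),0,1)[0][0])
e=cv2.fitEllipse(hull);print("orange",e,"red",rc)
disc=np.zeros_like(H);cv2.fillConvexPoly(disc,hull,1)
w=(disc>0)&~o&(S<110)&(V>130);ys,xs=np.nonzero(w);print("white px",list(zip(xs,ys)))
C=onz(c,*e[0],66);R=onz(c,*rc,24)
P=np.array([onz(c,x,y,66)-C for x,y in zip(xs,ys)])[:,:2]
f=np.linalg.norm(P,axis=1)>9;m=P[f].mean(0)
print("C",C,"R",R,"ptr deg",np.degrees(np.arctan2(*(R-C)[1::-1])),"mark deg",np.degrees(np.arctan2(m[1],m[0])))
s=env.state();print(np.degrees(s["tcp_rot"]))
cv2.imwrite("pics/crop.png",cv2.resize(im[215:330,160:260],None,fx=5,fy=5,interpolation=2))
E
```

```text
orange ((205.50262451171875, 267.2936096191406), (30.044021606445312, 31.348976135253906), 82.79080200195312) red [220.75572519 240.77099237]
white px [(np.int64(212), np.int64(253)), (np.int64(217), np.int64(262)), (np.int64(218), np.int64(262)), (np.int64(219), np.int64(262)), (np.int64(190), np.int64(263)), (np.int64(213), np.int64(263)), (np.int64(214), np.int64(263)), (np.int64(215), np.int64(263)), (np.int64(216), np.int64(263)), (np.int64(217), np.int64(263)), (np.int64(218), np.int64(263)), (np.int64(219), np.int64(263)), (np.int64(220), np.int64(263)), (np.int64(210), np.int64(264)), (np.int64(211), np.int64(264)), (np.int64(212), np.int64(264)), (np.int64(213), np.int64(264)), (np.int64(214), np.int64(264)), (np.int64(215), np.int64(264)), (np.int64(216), np.int64(264)), (np.int64(217), np.int64(264)), (np.int64(218), np.int64(264)), (np.int64(219), np.int64(264)), (np.int64(220), np.int64(264)), (np.int64(209), np.int64(265)), (np.int64(210), np.int64(265)), (np.int64(211), np.int64(265)), (np.int64(212), np.int64(265)), (np.int64(213), np.int64(265)), (np.int64(214), np.i
[... 398 characters left out ...]
p.int64(214), np.int64(266)), (np.int64(215), np.int64(266)), (np.int64(216), np.int64(266)), (np.int64(203), np.int64(267)), (np.int64(204), np.int64(267)), (np.int64(205), np.int64(267)), (np.int64(206), np.int64(267)), (np.int64(210), np.int64(267)), (np.int64(211), np.int64(267)), (np.int64(212), np.int64(267)), (np.int64(213), np.int64(267)), (np.int64(203), np.int64(268)), (np.int64(204), np.int64(268)), (np.int64(205), np.int64(268)), (np.int64(206), np.int64(268)), (np.int64(205), np.int64(269))]
C [509.87367741 222.72669969  66.        ] R [558.74467689 203.44106205  24.        ] ptr deg -21.535349809812853 mark deg -71.4237177694858
[-1.79940886e+02 -7.27157431e-03  1.27660110e+01]
```

View pics/crop.png

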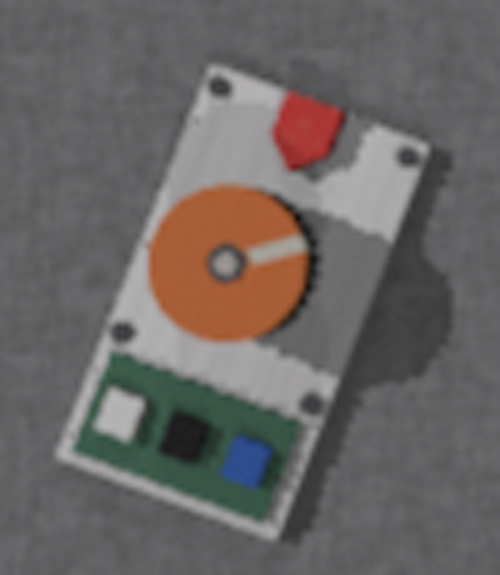

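Emit:
{"method": "step_arm", "body": {"plan": [[[35,-18,0,0,1],[70,-37,0,0,1],[105,-55,0,0,1],[140,-74,0,0,1],[175,-92,0,0,1],[210,-110,0,0,1],[245,-129,0,0,1],[280,-147,0,0,1]]]}}

```text
t: 0.77
eef_pos: [379.8, -402.7, 214.5]
tcp_rot: [-3.141, 0.0, 0.223]
ft_force: [0.9, -1.5, -0.9]
opening: 1.0
grip_force: 0.0
```

Emit:
{"method": "step_arm", "body": {"plan": [[[17,-36,0,0,1],[33,-73,0,0,1],[50,-109,0,0,1],[67,-146,0,0,1],[83,-182,0,0,1],[100,-218,0,0,1],[117,-255,0,0,1],[133,-291,0,0,1]]]}}

```text
t: 1.43
eef_pos: [444.0, -89.1, 214.6]
tcp_rot: [3.142, 0.0, 0.223]
ft_force: [1.7, -0.7, 0.4]
opening: 1.003
grip_force: 0.0
```

Emit:
{"method": "step_arm", "body": {"plan": [[[17,-36,0,0,1],[33,-73,0,0,1],[50,-109,0,0,1],[67,-146,0,0,1],[83,-182,0,0,1],[100,-218,0,0,1],[117,-255,0,0,1],[133,-291,0,0,1]]]}}

```text
t: 2.1
eef_pos: [509.5, 224.3, 214.4]
tcp_rot: [3.141, 0.0, 0.223]
ft_force: [-0.3, 0.1, 0.1]
opening: 0.999
grip_force: 0.0
```

Emit:
{"method": "step_arm", "body": {"plan": [[[0,0,0,0,1],[0,0,0,0,1],[0,0,0,0,1]]]}}

```text
t: 2.35
eef_pos: [509.1, 221.8, 214.2]
tcp_rot: [3.141, 0.001, 0.223]
ft_force: [0.1, -0.5, -0.5]
opening: 1.0
grip_force: 0.0
```

Run:
```python
from h import *
s=env.state();print(s["eef_pos"],s["tcp_rot"],s["joints"],s["t"])
c=env.get_calibration("wrist");print(c)
cv2.imwrite("pics/w1.png",env.read_camera("wrist"))
```

```text
[509.11429968 221.80308908 214.15560683] [3.14126925e+00 1.14246194e-03 2.23406290e-01] [ 2.92041357e-01  3.93077925e-01  1.73125437e+00 -2.86969715e-04
  1.01842233e+00  1.63958193e+00] 2.35
{'K': array([[371.64829954,   0.        , 319.22636425],
       [  0.        , 371.64829954, 235.18580489],
       [  0.        ,   0.        ,   1.        ]]), 'extrinsics': array([[ 2.21688366e-01, -9.75117299e-01, -7.22696664e-04,
         1.03669150e+02],
       [ 9.47933292e-01,  2.15681870e-01, -2.34315611e-01,
        -5.03213574e+02],
       [ 2.28641078e-01,  5.12599767e-02,  9.72160312e-01,
        -5.15704323e+02],
       [ 0.00000000e+00,  0.00000000e+00,  0.00000000e+00,
         1.00000000e+00]])}
```

View pics/w1.png

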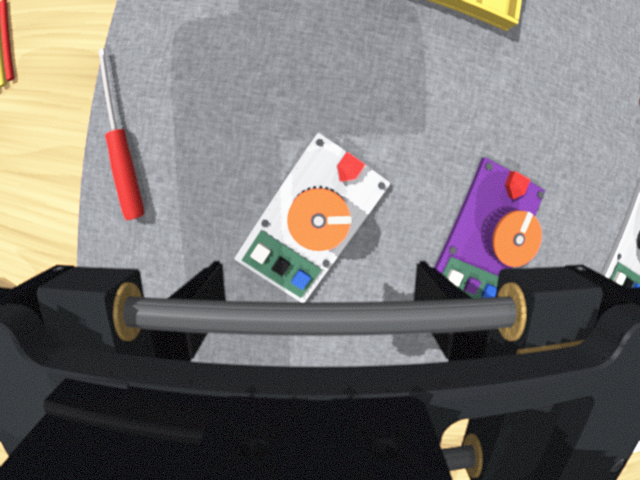

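The wrist view shows the orange pulley at (319,220), its mark pointing right to about (350,220), and the red pointer at (350,167). I'll measure these with the fisheye model.

```bash
cat >> h.py <<'E'
def wz(c,u,v,z):
    K=c["K"];E=c["extrinsics"];x=(u-K[0,2])/K[0,0];y=(v-K[1,2])/K[1,1];r=np.hypot(x,y)+1e-9
    d=np.array([x/r*np.sin(r),-y/r*np.sin(r),-np.cos(r)]);d=E[:3,:3].T@d;o=-E[:3,:3].T@E[:3,3]
    return o+d*(z-o[2])/d[2]
def measure(im,c,roi_):
    H,S,V=cv2.split(cv2.cvtColor(im,cv2.COLOR_BGR2HSV));roi=np.zeros(H.shape,bool);x0,x1,y0,y1=roi_;roi[y0:y1,x0:x1]=1
    o,_,st=big(roi&(H>=6)&(H<20)&(S>120)&(V>80))
    r,rc,_=big(roi&((H<5)|(H>174))&(S>120)&(V>80))
    W=lambda pts,z:np.array([wz(c,x,y,z)[:2] for x,y in pts])
    hull=cv2.convexHull(max(cv2.findContours(o.astype(np.uint8),0,1)[0],key=len))
    disc=np.zeros_like(H);cv2.fillConvexPoly(disc,hull,1)
    (cx,cy),rad=cv2.minEnclosingCircle(W(hull[:,0],66).astype(np.float32));C=np.array([cx,cy])
    ys,xs=np.nonzero((disc>0)&~o&(S<100)&(V>140));P=W(zip(xs,ys),66)-C
    n=np.linalg.norm(P,axis=1);f=(n>10)&(n<27);M=P[f].mean(0)
    R=W(zip(*np.nonzero(r)[::-1]),24);Rm=R.mean(0)-C
    d=np.linalg.norm(R-C,axis=1);tip=R[np.argsort(d)[:12]].mean(0)-C
    a=lambda v:round(float(np.degrees(np.arctan2(v[1],v[0]))),2)
    print("C",C.round(1),"rad",round(rad,1),"mark",a(M),np.linalg.norm(M).round(1),f.sum(),"red",a(Rm),"tip",a(tip),np.linalg.norm(tip).round(1),d.max().round(1),"diff",round(a(Rm)-a(M),2))
    return C,a(M),a(Rm)
E
python3 - <<'E'
from h import *
im=cv2.imread("pics/w1.png");c=env.get_calibration("wrist")
measure(im,c,(235,392,130,302))
g=[(319,142),(380,185),(265,223),(327,263)]
Q=np.array([wz(c,*p,12)[:2] for p in g])
for i,j in((2,0),(3,1)):
    v=Q[i]*-1+Q[j];print(np.degrees(np.arctan2(v[1],v[0])))
v=Q[0]-Q[1];print(np.degrees(np.arctan2(v[1],v[0]))-90,Q.mean(0),Q[:2].mean(0))
E
```

```text
C [510.9 222.9] rad 28.2 mark -77.01 17.9 156 red -21.89 tip -22.54 38.9 64.4 diff 55.12
-21.37004702695691
-20.197189607522493
-21.94257138196231 [517.13359096 219.80401657] [563.18181257 202.32411015]
```

Emit:
{"method": "step_arm", "body": {"plan": [[[2,-1,30,0,1],[2,-1,65,0,1],[2,-1,100,0,1],[2,-1,130,0,1],[2,-1,155,0,1],[2,-1,172,0,1],[2,-1,180,0,1],[2,-1,180,0,1]]]}}

```text
t: 3.07
eef_pos: [510.8, 222.1, 33.4]
tcp_rot: [3.141, 0.003, 0.221]
ft_force: [0.2, 0.2, 0.2]
opening: 1.001
grip_force: 0.0
```

Emit:
{"method": "step_arm", "body": {"plan": [[[0,0,0,0,0],[0,0,0,0,-0.5],[0,0,0,0,-1],[0,0,0,0,-1],[0,0,0,0,-1],[0,0,0,0,-1],[0,0,0,0,-1],[0,0,0,0,-1]]]}}

```text
t: 3.73
eef_pos: [511.4, 223.5, 34.9]
tcp_rot: [3.141, -0.0, 0.223]
ft_force: [-0.1, -0.9, 4.4]
opening: 0.585
grip_force: 30.0
```

Emit:
{"method": "step_arm", "body": {"plan": [[[0,0,0,-2,-1],[0,0,0,-6,-1],[0,0,0,-10,-1],[0,0,0,-14,-1],[0,0,0,-18,-1],[0,0,0,-22,-1],[0,0,0,-26,-1],[0,0,0,-30,-1]]]}}

```text
t: 4.4
eef_pos: [511.3, 223.7, 34.9]
tcp_rot: [-3.142, -0.0, 0.75]
ft_force: [-0.1, 1.6, 5.2]
opening: 0.586
grip_force: 30.0
```

Emit:
{"method": "step_arm", "body": {"plan": [[[0,0,0,-4,-1],[0,0,0,-8,-1],[0,0,0,-12,-1],[0,0,0,-16,-1],[0,0,0,-20,-1],[0,0,0,-23,-1],[0,0,0,-25,-1],[0,0,0,-25,-1]]]}}

```text
t: 5.07
eef_pos: [511.1, 223.8, 34.9]
tcp_rot: [-3.141, -0.0, 1.185]
ft_force: [-1.7, 2.5, 5.7]
opening: 0.584
grip_force: 30.0
```

Emit:
{"method": "step_arm", "body": {"plan": [[[0,0,0,0,-1],[0,0,0,0,-1],[0,0,0,0,-0.2],[0,0,0,0,0.4],[0,0,0,0,1],[0,0,0,0,1],[0,0,0,0,1],[0,0,0,0,1]]]}}

```text
t: 5.73
eef_pos: [511.3, 223.4, 34.5]
tcp_rot: [3.142, 0.0, 1.183]
ft_force: [-1.0, 0.4, 0.2]
opening: 0.875
grip_force: 0.0
```

Emit:
{"method": "step_arm", "body": {"plan": [[[0,0,-15,0,1],[0,0,-40,0,1],[0,0,-75,0,1],[0,0,-110,0,1],[0,0,-145,0,1],[0,0,-170,0,1],[0,0,-180,0,1],[0,0,-180,0,1]]]}}

```text
t: 6.4
eef_pos: [512.0, 223.7, 216.7]
tcp_rot: [3.138, -0.002, 1.183]
ft_force: [-0.1, -0.3, -0.7]
opening: 0.997
grip_force: 0.0
```

Emit:
{"method": "step_arm", "body": {"plan": [[[0,0,0,0,1],[0,0,0,0,1],[0,0,0,0,1]]]}}

```text
t: 6.65
eef_pos: [510.7, 223.3, 212.8]
tcp_rot: [-3.139, 0.002, 1.183]
ft_force: [0.4, 0.6, -1.2]
opening: 1.002
grip_force: 0.0
```

Run:
```python
from h import *
s=env.state();print(s["eef_pos"],s["tcp_rot"],s["t"])
c=env.get_calibration("wrist");np.save("w2.npy",c["extrinsics"])
im=env.read_camera("wrist");cv2.imwrite("pics/w2.png",im)
cv2.imwrite("pics/t2.png",env.read_camera("top"))
E=c["extrinsics"]
p=E[:3,:3]@np.array([511,223,66])+E[:3,3];print(p)
```

```text
[510.74969444 223.25907201 212.77576984] [-3.13930699e+00  1.99219192e-03  1.18262155e+00] 6.65
[   1.47095802   10.86498862 -322.53868105]
```

View pics/w2.png

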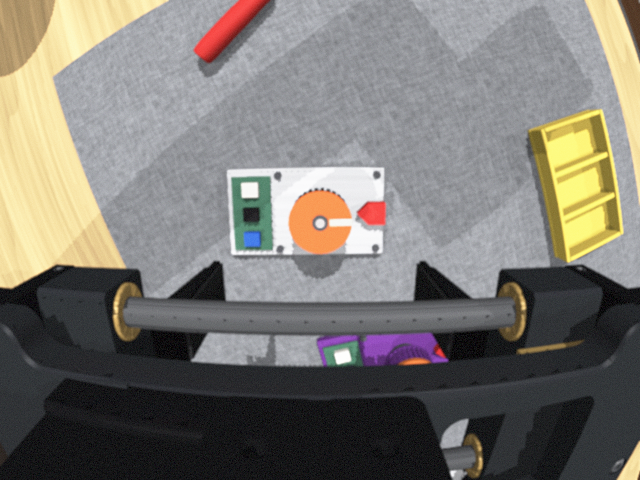

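The pulley at (320,222) now has its mark pointing right to (350,222), parallel to the plate and towards the pointer at (372,213). I'll check the residual angle.

Run:
```python
from h import *
c=env.get_calibration("wrist");c["extrinsics"]=np.load("w2.npy")
im=cv2.imread("pics/w2.png")
C,m,r=measure(im,c,(225,392,162,262))
g=[(376,175.5),(375.5,248),(278,176),(280,249)]
Q=np.array([wz(c,*p,12)[:2] for p in g])
for i,j in((2,0),(3,1)):
    v=Q[j]-Q[i];print(np.degrees(np.arctan2(v[1],v[0])))
v=Q[0]-Q[1];print(np.degrees(np.arctan2(v[1],v[0]))-90)
# blue check in top before/after
for n in("top0","t2"):
    t=cv2.imread(f"pics/{n}.png")[205:245,435:480];t=t.astype(int);print((t.min(2)>130).sum(), np.argwhere((t.min(2)>130)&(np.hypot(*(np.indices(t.shape[:2])-np.array([19,22])[:,None,None]))<15)).mean(0))
```

```text
C [510. 224.] rad 28.3 mark -22.37 18.4 164 red -21.38 tip -21.18 38.5 65.0 diff 0.99
-21.800819818169707
-21.60568222964317
-20.928783392025295
412 [ 8.         19.66666667]
516 [11.21428571 20.4047619 ]
```

```bash
python3 -c "
from cell import env
print(env.job_done())"
```

```text
the job is handed in; nothing more can be done
None
```

I turned the orange pulley about 55° anticlockwise, and its mark now faces the red pointer to within about 1° by the wrist camera. I then let go and handed the job in; the arm never went down near the blue pulley or the purple look-alike.

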